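# Feed a slide rack past the spring gate

## Task

The slide rack standing in the feeder's chute has to go into the bay, fully home against the end stop, but a spring-loaded hinged gate blocks the chute. With one fingertip press the gate's long paddle down and keep it down, gate blade sunk below the chute floor, while the other finger pushes the rack along the chute from behind until it is entirely past the gate and home; then let go so that the gate springs up shut behind it. Only push: do not pinch, lift or tip the rack, and leave everything else on the table where it is.

Things in the scene. Friction and masses are not known exactly. Their poses are not given: they have to be found in the camera images.
- feeder: Fixed slide feeder, aluminium and white. Origin: on the table (z 0), mid chute, right under the gate blade. x = feed direction, y left, z up. Chute floor 50 mm above the table, x -190 to 115 mm, 41 mm wide inside; side walls 4.5 mm thick, tops 72 mm above the table. Open above and at the infeed end (x -190). Past the end stop a white housing 80 mm tall.
- end_stop (a point): Middle of the end stop's face at floor height: x = 102 mm in the feeder's frame. A rack that is home touches it, with its centre at x = 58 mm and its back at x = 14 mm.
- hinge (a point): Middle of the gate's hinge axis (which is parallel to the feeder's y): x 130, y -46, z 50 mm in the feeder's frame. The paddle runs from here back towards the infeed.
- gate: Hinged gate; its paddle is a straight flat dark steel bar 315 x 30 x 8 mm along the chute's right side, outside the wall (feeder y -31 to -61 mm). Origin on the hinge. Gate shut: it rises to the infeed at 0.18 rad. Pressed to gate_angle 0.18 it is level, top 64 mm above the table (14 above chute floor); a fingertip sliding level along it keeps it so. Takes 2-3 N near its free end, 5 N beside the blade; springs back.
- paddle_end (a point): Middle of the paddle's top edge at its free (infeed) end; gate shut: about 120 mm above the table, x = -177 mm in the feeder's frame.
- gate_angle (a joint): Angle in rad: 0 shut (the blade, 5 mm thick and as wide as the chute, stands 19 mm above the floor across the chute at x = 0 of the feeder), growing as the paddle is pressed. At about 0.145 the blade is level with the floor, at 0.18 some 4 mm below it, limit 0.25. The spring shuts it. The rack cannot push it open.
- rack: The loaded slide rack in the chute, grey plastic with glass slides on edge, 88 mm long (its x, the feed direction), 38 mm wide, 32 mm tall, about 0.22 kg. Origin at the centre of its underside, which rests on the chute floor. It starts short of the gate, nose 30 to 55 mm before the blade.
- rack_back (a point): Centre of the rack's back end face (the face to push), 44 mm behind its centre, 16 mm above its underside.
- spare_rack: Bystander: an empty rack of the same make on the table beside the feeder, 88 x 38 x 32 mm; origin at the centre of its underside.
- oil_bottle: Bystander: amber dropper bottle, 28 mm across, 68 mm tall; origin at its underside.
- objective: Bystander: steel microscope objective standing up, 28 mm across, 46 mm tall; origin at its underside.
- dish: Bystander: glass dish, 90 mm across, 15 mm tall; origin at its underside.
- slide_box: Bystander: slide box 85 x 60 x 32 mm; origin at the centre of its underside.
- coverslips: Bystander: clear box 34 x 34 x 18 mm; origin at the centre of its underside.
- marker: Bystander: marker pen 12 mm thick, 137 mm long; origin at its underside.
There are look-alikes about, which are no part of the job. What is shaped like the rack but blue or red is not meant.

How it is judged:
By the outcome, as a careful person would: the job done as asked, in the order asked, and still so for the second after the job is handed in, with the robot touching nothing.
It also fails if it takes over 40 s, if anything falls off the work surface, if the arm or the gripper's body presses on something with over 40 N, if the wrist force passes 120 N, or if a joint passes its speed limit or range.

## Robot

A 6-joint arm with a two-finger parallel gripper is mounted at the origin on the work surface. World frame = base frame: x ahead of the robot, y to its left, z up, the work surface at z = 0. Lengths are in m, angles in rad, forces in N, time in s.
With the tool pointing down it reaches from about 0.3 to 0.775 m from the base axis. Payload 14.6 kg.
Tool frame: the origin (TCP) lies midway between the tips of the shut fingers; the grasp point (between the pads) lies 19 mm behind it (ctrl.grip_depth is the distance from the TCP to the grasp point, in m); z points along the fingers, x is the direction in which the jaws open and shut, and the axes are right-handed (so a half turn about z gives the same grasp; the last joint's range is limited). The gripper opens to 94 mm and grips with 3 to 60 N. Pads are 16 mm wide; open, the fingers measure 119 mm over their backs; the gripper's body (75 mm by 177 mm) begins 78 mm behind the grasp point.
Start: joints at [1.123, 0.3, 1.521, -0, 1.321, -0.067], TCP at [0.204, 0.511, 0.205] pointing down, gripper open.
Joint ranges: [-3.03, 3.03], [-0.79, 2.21], [0.23, 2.52], [-1.04, 4.18], [0, 3.07], [-2.55, 2.55]. Speed limits (rad/s): [2.22, 2.22, 2.57, 3.14, 3.14, 3.14].

## Interface

Orientations are given as [roll, pitch, yaw] about the fixed x, y, z axes, in that order (R = Rz(yaw) Ry(pitch) Rx(roll)).
In Python, from station import ctrl gives the robot as it stands.
- The arm moves only by the tool play_rows, never from a script. Its argument "steps" is a list that holds one entry, the list of rows, each a list of 7 numbers: the shift along the tool's x, y, z in cm, then the turn, a rotation vector about the tool's x, y, z in rad, then the opening, from 0 (shut) to 1 (fully open). In form: [[[x, y, z, ax, ay, az, hand], ...]]. A call has 1 to 20 rows; each row is the pose to reach, as a shift and turn from the pose measured when the call began, along the tool's axes at that moment; what a row does not reach only later rows make up. A row lasts 1/12 s, in which the tool goes at most 41.7 mm and 7.16 degrees, less where a joint would pass 70% of its speed; a pose out of reach is approached as far as the arm can. A call with a gripper value outside its range is refused whole. The fingers move at their own pace and stop on an object; "force" is the grip in N (left out, the last holds). Time passes only in rows, so rows that repeat a pose let the fingers close. It gives the time, the measured TCP pose, the force and the opening at its end, in the units of the state.
- ctrl.get_obs(): the state, without advancing time (a new reading comes with each control period).
- ctrl.camera(name): name is "scene" or "side" or "wrist"; returns a dict with "frame" (480x640x3 uint8, blue, green, red), "fovy" (degrees; the focal length in pixels is half the picture's height over the tangent of half this angle, whatever the lens; pixels are square), "cx", "cy" (the principal point, pixels), "world_to_cam" (4x4, takes a point from world to camera coordinates). Camera axes: x right, y up, looking along -z (the intrinsics and any distortion apply to the point x, -y, -z); pixel columns grow to the right and rows downward; lengths in m; the calibration is good to about 2 mm. A picture is of the moment at which its call begins. There is no depth.
- ctrl.hand_in(): hands the job in, once; it reports no verdict.
The state is a dict: "time_s": time; "qpos": joint angles; "joint_vel": joint speeds; "tau": joint torques, N m; "ee_pos": TCP position; "eef_rot": TCP orientation; "force": force on the tool from outside, world axes, zero at the start; "moment": the same for the moment, N m; "grip_width": finger opening in m.
Only numpy, scipy, OpenCV 4.12 (cv2) and the standard library are available. Lean on these libraries where they do the work, as an engineer would, in place of code of your own. Each camera call takes 0.05 s, during which the arm holds its last target. There are 200 camera calls.

## Working session

There is one attempt and no reset: what is moved stays moved. The work goes in short steps, Python scripts to look and compute and a tool call to move; the robot and the scene stay as the last step left them, time stands still between calls to the robot, and variables do not carry over. Pictures are saved under pics/ and viewed, about 8 in all and at most 12, crops included, and the job is handed in when it is done.

Besides the shell and the picture viewer there is one more tool, called after "Emit:" by a JSON object that holds its "api" and its "payload". play_rows: Moves the arm, as the interface text tells. Its arguments: {"type":"object","properties":{"steps":{"type":"array"},"force":{"type":"number"}},"required":["steps"]}

```bash
mkdir -p pics; ls
python3 - <<'E'
from station import ctrl
import cv2
o=ctrl.get_obs();print({k:(o[k]) for k in o})
for n in("scene","side"):
    c=ctrl.camera(n);cv2.imwrite(f"pics/{n}0.png",c["frame"]);print(n,{k:c[k] for k in c if k!="frame"})
E
```

```text
pics
{'time_s': 0.0, 'qpos': array([ 1.12338678e+00,  3.00457719e-01,  1.52157994e+00,  3.03963156e-05,
        1.32070047e+00, -6.65757608e-02]), 'joint_vel': array([-1.16450068e-03,  1.05108979e-03, -1.87714476e-03, -7.52052643e-04,
       -2.47391825e-03, -7.36924611e-05]), 'tau': array([-3.84825780e-04, -5.31809235e+01, -3.52741134e+01,  7.08858669e-02,
        2.44285382e-02, -1.56794345e-04]), 'ee_pos': array([0.20430135, 0.51036531, 0.20489415]), 'eef_rot': array([-3.14148707e+00,  1.14097466e-03,  1.18995506e+00]), 'force': array([-0.14476707,  0.78908978,  0.3154548 ]), 'moment': array([-0.03799433,  0.00038121, -0.00670028]), 'grip_width': 0.0942579287657665}
scene {'fovy': 55.03701143489876, 'cx': 320.78703435888, 'cy': 232.86929492791097, 'world_to_cam': array([[ 0.56651084,  0.8240534 ,  0.00121219, -0.23427693],
       [-0.68236696,  0.46828014,  0.56132793,  0.35420022],
       [ 0.46199655, -0.31882552,  0.82759258, -1.18902336],
       [ 0.        ,  0.        ,  0.        ,  1.        ]])}
side {'fovy': 55.98300298441593, 'cx': 318.80581552818296, 'cy': 230.59535485025106, 'world_to_cam': array([[-0.99796865, -0.06088118, -0.01876327,  0.53654526],
       [ 0.02079608, -0.58971092,  0.80734662, -0.14835951],
       [-0.06021712,  0.80531641,  0.5897791 , -0.73712817],
       [ 0.        ,  0.        ,  0.        ,  1.        ]])}
```

View pics/scene0.png

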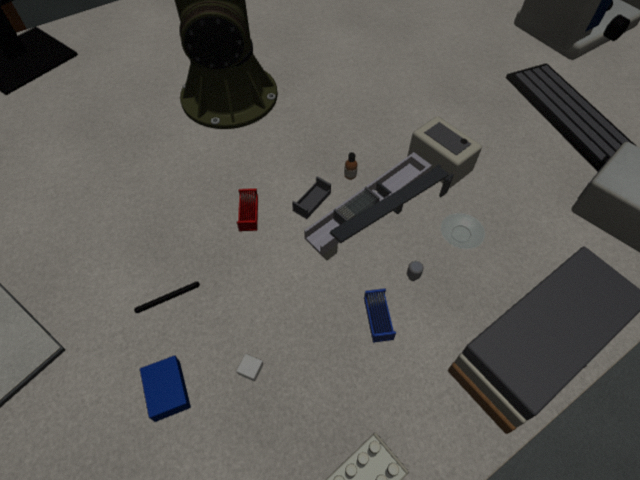

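View pics/side0.png

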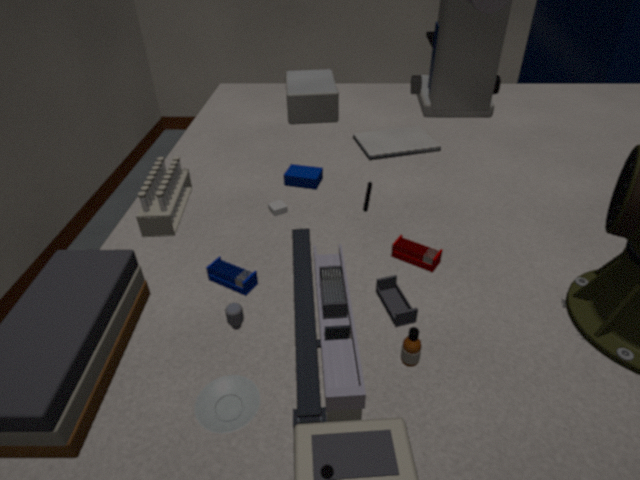

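```bash
cat > h.py <<'E'
import numpy as np, cv2
from scipy.optimize import least_squares
from station import ctrl
def proj(c,P):
    P=np.atleast_2d(P);M=c["world_to_cam"];q=P@M[:3,:3].T+M[:3,3]
    f=240/np.tan(np.radians(c["fovy"])/2)
    return np.c_[c["cx"]+f*q[:,0]/-q[:,2],c["cy"]-f*q[:,1]/-q[:,2]]
def unproj(c,uv,z):
    M=c["world_to_cam"];R=M[:3,:3];o=-R.T@M[:3,3];f=240/np.tan(np.radians(c["fovy"])/2)
    d=R.T@np.array([(uv[0]-c["cx"])/f,-(uv[1]-c["cy"])/f,-1]);return o+d*(z-o[2])/d[2]
def F(p,P):
    c,s=np.cos(p[2]),np.sin(p[2]);P=np.atleast_2d(P)
    return np.c_[p[0]+c*P[:,0]-s*P[:,1],p[1]+s*P[:,0]+c*P[:,1],P[:,2]]
E
python3 - <<'E'
from h import *
a=ctrl.camera("scene");b=ctrl.camera("side")
print(proj(a,[[0,0,0],[.2,.51,.2]]),proj(b,[[0,0,0],[.2,.51,.2]]))
print(unproj(a,(322,250),.05),unproj(a,(425,155),.072),unproj(b,(330,260),.07),unproj(b,(345,395),.072))
A=cv2.resize(a["frame"][110:265,290:490],None,fx=4,fy=4,interpolation=cv2.INTER_CUBIC)
B=cv2.resize(b["frame"][220:430,270:430],None,fx=2.85,fy=2.85,interpolation=cv2.INTER_CUBIC)
cv2.imwrite("pics/a1.png",cv2.convertScaleAbs(A[:600],alpha=1.6));cv2.imwrite("pics/b1.png",cv2.convertScaleAbs(B,alpha=1.6));print(A.shape,B.shape)
E
```

```text
[[230.01933858  95.63880945]
 [446.95200462  -6.71735187]] [[647.4724725  321.47459555]
 [937.52967174 811.09622249]]
[ 0.54654795 -0.08874009  0.05      ] [0.48617491 0.21738129 0.072     ] [ 0.52040638 -0.05242946  0.07      ] [0.49123119 0.20803892 0.072     ]
(620, 800, 3) (598, 456, 3)
```

View pics/a1.png

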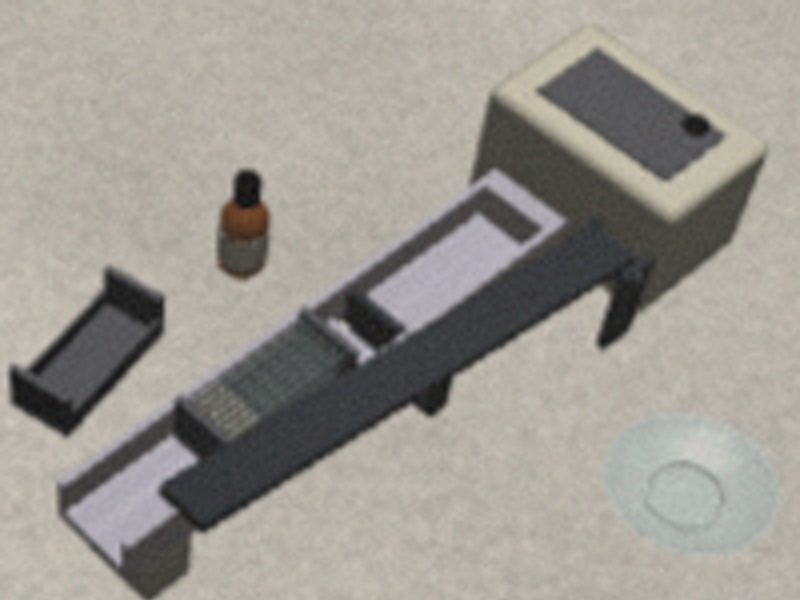

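View pics/b1.png

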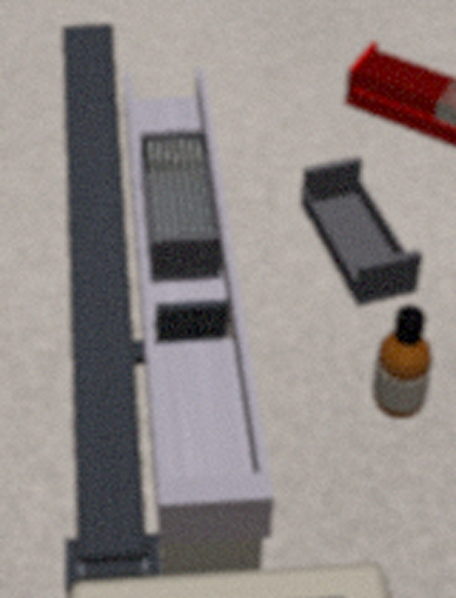

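```bash
cat > fit.py <<'E'
from h import *
a=ctrl.camera("scene");b=ctrl.camera("side")
fa=[((60,487),(-190,25,72)),((492,168),(115,25,72)),((565,218),(115,-25,72)),((477,190),(102,20.5,72)),((540,232),(102,-20.5,72)),((65,513),(-190,20.5,50))]
fb=[((270,500),(115,25,72)),((162,502),(115,-25,72)),((204,70),(-190,25,72)),((125,72),(-190,-25,72)),((159,305),(0,-20.5,69)),((229,303),(0,20.5,69))]
pa=[((162,485),-31),((205,524),-61)];pb=[((64,28),-61),((111,26),-31)]
ra=[((178,402),-44,19)];rb=[((142,135),-44,-19),((205,132),-44,19),((150,242),44,-19),((218,238),44,19)]
ua=lambda u:np.array([290+u[0]/4,110+u[1]/4]);ub=lambda u:np.array([270+u[0]/2.85,220+u[1]/2.85])
def res(p,full=False):
    r=[]
    for c,f,u,pp,rr in((a,fa,ua,pa,ra),(b,fb,ub,pb,rb)):
        for uv,P in f:r.append(proj(c,F(p,np.array(P)/1e3))[0]-u(uv))
        for uv,y in pp:r.append(proj(c,F(p,[p[3],y/1e3,p[4]]))[0]-u(uv))
        for uv,x,y in rr:r.append(proj(c,F(p,[p[5]+x/1e3,y/1e3,.082]))[0]-u(uv))
    return np.array(r) if full else np.ravel(r)
s=least_squares(res,[.5,.1,1.7,-.177,.12,-.085],loss="soft_l1")
if __name__=="__main__":
    print(np.round(s.x,4));print(np.round(res(s.x,True),1).tolist())
E
python3 fit.py
```

```text
[ 0.5038  0.0936  1.6931 -0.1766  0.116  -0.0742]
[[-0.4, -2.1], [0.8, -0.5], [0.5, 0.1], [2.0, -1.9], [1.0, -1.6], [0.2, -0.6], [-0.2, -0.3], [0.6, 0.7], [0.5, -2.3], [1.6, -1.9], [-0.9, 0.0], [-0.3, -1.6], [-0.6, -0.9], [-2.6, -0.4], [1.1, -1.3], [-0.7, 0.0], [0.5, -0.2], [-0.8, -1.1], [0.2, -1.3], [0.0, 0.2], [1.8, 0.1]]
```

```bash
cat > go.py <<'E'
import sys
from h import *
from scipy.spatial.transform import Rotation as Ro
p=[.5038,.0936,1.6931]
o=ctrl.get_obs();R=Ro.from_euler("xyz",o["eef_rot"]);T=Ro.from_euler("xyz",[np.pi,0,p[2]-np.pi/2])
print("t",o["time_s"],"w",o["grip_width"],"F",o["force"].round(1))
c,s=np.cos(p[2]),np.sin(p[2]);d=o["ee_pos"][:2]-p[:2];print("feeder pos mm",np.round([1e3*(c*d[0]+s*d[1]),1e3*(-s*d[0]+c*d[1]),1e3*o["ee_pos"][2]],1))
if len(sys.argv)>3:
    W=F(p,np.array([float(v) for v in sys.argv[1:4]])/1e3)[0]
    print("world",W,"shift cm",np.round(R.inv().apply(W-o["ee_pos"])*100,2),"turn",np.round((R.inv()*T).as_rotvec(),3))
E
python3 go.py -135 -23 190
```

```text
t 0.3 w 0.09393329586946976 F [ 0.  -0.5  0.2]
feeder pos mm [450.4 246.3 205.3]
world [ 0.54309806 -0.0375856   0.19      ] shift cm [-38.3   51.82   1.54] turn [0.    0.    1.068]
```

Emit:
{"api": "play_rows", "payload": {"steps": [[[-38.3,51.8,1.5,0,0,1.068,0.36],[-38.3,51.8,1.5,0,0,1.068,0.36],[-38.3,51.8,1.5,0,0,1.068,0.36],[-38.3,51.8,1.5,0,0,1.068,0.36],[-38.3,51.8,1.5,0,0,1.068,0.36],[-38.3,51.8,1.5,0,0,1.068,0.36],[-38.3,51.8,1.5,0,0,1.068,0.36],[-38.3,51.8,1.5,0,0,1.068,0.36],[-38.3,51.8,1.5,0,0,1.068,0.36],[-38.3,51.8,1.5,0,0,1.068,0.36],[-38.3,51.8,1.5,0,0,1.068,0.36],[-38.3,51.8,1.5,0,0,1.068,0.36],[-38.3,51.8,1.5,0,0,1.068,0.36],[-38.3,51.8,1.5,0,0,1.068,0.36],[-38.3,51.8,1.5,0,0,1.068,0.36],[-38.3,51.8,1.5,0,0,1.068,0.36],[-38.3,51.8,1.5,0,0,1.068,0.36],[-38.3,51.8,1.5,0,0,1.068,0.36],[-38.3,51.8,1.5,0,0,1.068,0.36],[-38.3,51.8,1.5,0,0,1.068,0.36]]]}}

```text
time_s: 1.97
ee_pos: [0.5426, -0.0366, 0.1906]
eef_rot: [3.141, 0.0, 0.123]
force: [0.4, 0.2, 0.4]
grip_width: 0.0341
```

```bash
python3 go.py -135 -23 130
python3 - <<'E'
from h import *
c=ctrl.camera("wrist");p=[.5038,.0936,1.6931];im=cv2.convertScaleAbs(c["frame"],alpha=1.5)
for P in [(-190,25,72),(-190,-25,72),(-190,20.5,50),(-118,19,82),(-118,-19,82),(-30,19,82),(-30,-19,82),(0,20.5,69),(0,-20.5,69),(-177,-31,119),(-177,-61,119),(115,25,72)]:
    u=proj(c,F(p,np.array(P)/1e3))[0];print(P,u.round(0));cv2.circle(im,tuple(int(v) for v in u),3,(0,0,255),1) if abs(u).max()<2000 else 0
cv2.imwrite("pics/w1.png",im)
E
```

```text
t 1.9667 w 0.03411467663437097 F [0.4 0.2 0.4]
feeder pos mm [-134.   -22.6  190.6]
world [ 0.54309806 -0.0375856   0.13      ] shift cm [0.04 0.1  6.06] turn [0.    0.    0.001]
(-190, 25, 72) [269. 301.]
(-190, -25, 72) [324. 301.]
(-190, 20.5, 50) [277. 292.]
(-118, 19, 82) [271. 224.]
(-118, -19, 82) [317. 224.]
(-30, 19, 82) [268. 112.]
(-30, -19, 82) [317. 112.]
(0, 20.5, 69) [267.  75.]
(0, -20.5, 69) [319.  75.]
(-177, -31, 119) [332. 309.]
(-177, -61, 119) [372. 309.]
(115, 25, 72) [ 254. -102.]
```

View pics/w1.png

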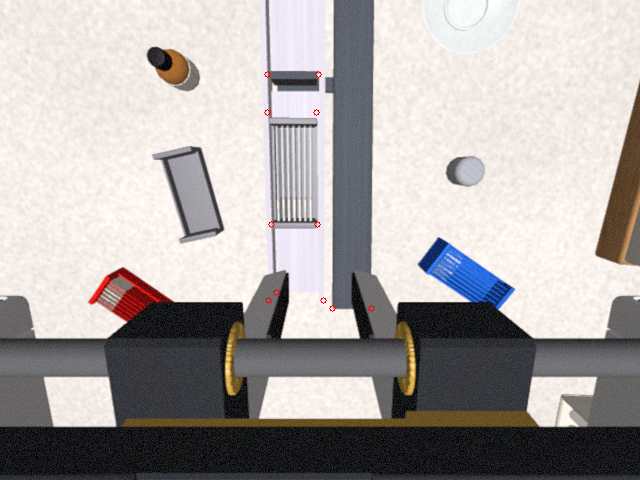

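Emit:
{"api": "play_rows", "payload": {"steps": [[[0,0.4,2,0,0,0,0.36],[0,0.4,4,0,0,0,0.36],[0,0.4,6,0,0,0,0.36],[0,0.4,7,0,0,0,0.36],[0,0.4,7.5,0,0,0,0.36],[0,0.4,8,0,0,0,0.36],[0,0.4,8.5,0,0,0,0.36],[0,0.4,9,0,0,0,0.36],[0,0.4,9.4,0,0,0,0.36],[0,0.4,9.8,0,0,0,0.36],[0,0.4,10.2,0,0,0,0.36],[0,0.4,10.6,0,0,0,0.36],[0,0.4,11,0,0,0,0.36],[0,0.4,11.4,0,0,0,0.36],[0,0.4,11.8,0,0,0,0.36],[0,0.4,12.2,0,0,0,0.36],[0,0.4,12.5,0,0,0,0.36],[0,0.4,12.7,0,0,0,0.36],[0,0.4,12.7,0,0,0,0.36],[0,0.4,12.7,0,0,0,0.36]]]}}

```text
time_s: 3.68
ee_pos: [0.543, -0.0405, 0.0636]
eef_rot: [3.141, 0.0, 0.123]
force: [-0.6, -0.3, 1.6]
grip_width: 0.034
```

```bash
python3 go.py 6 -23 63
python3 - <<'E'
from h import *
ims=[]
c=ctrl.camera("side")["frame"];s=ctrl.camera("scene")["frame"];w=ctrl.camera("wrist")["frame"]
B=cv2.resize(c[200:430,250:430],(430,550),interpolation=cv2.INTER_CUBIC)
W=cv2.resize(w[0:330,200:420],(367,550))
cv2.imwrite("pics/m2.png",cv2.convertScaleAbs(np.hstack([B,W]),alpha=1.6))
E
```

```text
t 3.6833 w 0.033986242842311394 F [-0.6 -0.3  1.6]
feeder pos mm [-137.9  -22.6   63.6]
world [0.5258962  0.10236116 0.063     ] shift cm [  0.06 -14.39   0.06] turn [0.    0.    0.001]
```

View pics/m2.png

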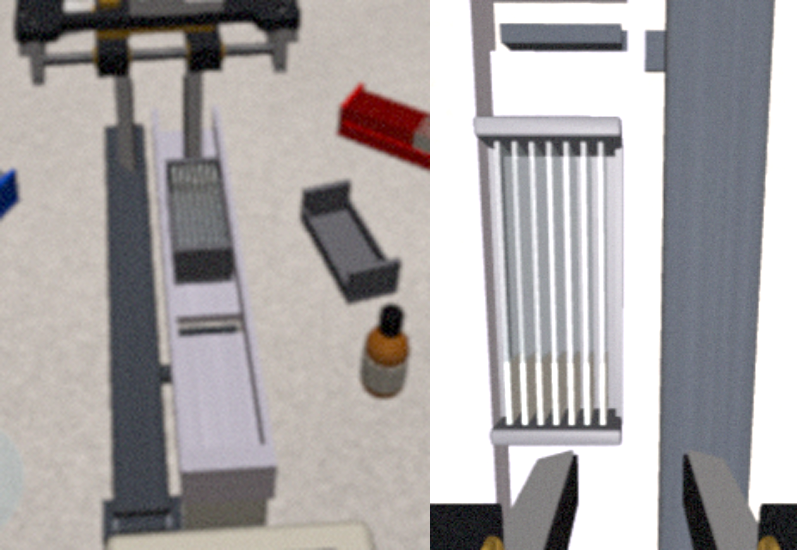

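Emit:
{"api": "play_rows", "payload": {"steps": [[[0,0,0.1,0,0,0,0.36],[0,-0.4,0.1,0,0,0,0.36],[0,-0.8,0.1,0,0,0,0.36],[0,-1.2,0.1,0,0,0,0.36],[0,-1.6,0.1,0,0,0,0.36],[0,-2.0,0.1,0,0,0,0.36],[0,-2.4,0.1,0,0,0,0.36],[0,-2.8,0.1,0,0,0,0.36],[0,-3.2,0.1,0,0,0,0.36],[0,-3.6,0.1,0,0,0,0.36],[0,-4.0,0.1,0,0,0,0.36],[0,-4.4,0.1,0,0,0,0.36],[0,-4.8,0.1,0,0,0,0.36],[0,-5.2,0.1,0,0,0,0.36],[0,-5.6,0.1,0,0,0,0.36],[0,-6.0,0.1,0,0,0,0.36],[0,-6.4,0.1,0,0,0,0.36],[0,-6.8,0.1,0,0,0,0.36],[0,-7.2,0.1,0,0,0,0.36],[0,-7.2,0.1,0,0,0,0.36]]]}}

```text
time_s: 5.5
ee_pos: [0.5342, 0.0318, 0.0628]
eef_rot: [-3.141, -0.0, 0.124]
force: [1.0, 1.5, 2.3]
grip_width: 0.0339
```

```bash
python3 go.py 6 -23 62.5
python3 - <<'E'
from h import *
c=ctrl.camera("side")["frame"];w=ctrl.camera("wrist")["frame"]
B=cv2.resize(c[200:430,250:430],(430,550),interpolation=cv2.INTER_CUBIC)
W=cv2.resize(w[0:330,200:420],(367,550))
cv2.imwrite("pics/m3.png",cv2.convertScaleAbs(np.hstack([B,W]),alpha=1.4))
E
```

```text
t 5.5 w 0.03385985332971856 F [1.  1.5 2.3]
feeder pos mm [-65.1 -22.6  62.8]
world [0.5258962  0.10236116 0.0625    ] shift cm [ 0.05 -7.11  0.03] turn [-0.    -0.     0.001]
```

View pics/m3.png

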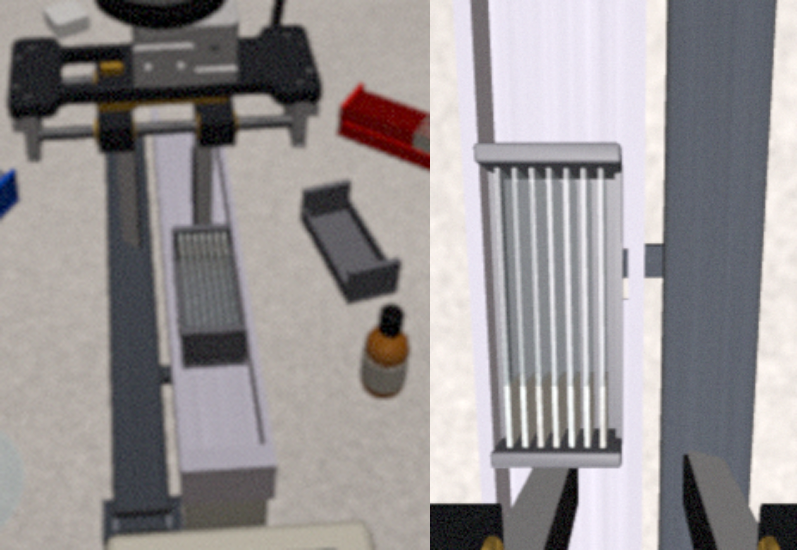

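Emit:
{"api": "play_rows", "payload": {"steps": [[[0,-0.4,0,0,0,0,0.36],[0,-0.8,0,0,0,0,0.36],[0,-1.2,0,0,0,0,0.36],[0,-1.6,0,0,0,0,0.36],[0,-2.0,0,0,0,0,0.36],[0,-2.4,0,0,0,0,0.36],[0,-2.8,0,0,0,0,0.36],[0,-3.2,0,0,0,0,0.36],[0,-3.6,0,0,0,0,0.36],[0,-4.0,0,0,0,0,0.36],[0,-4.4,0,0,0,0,0.36],[0,-4.8,0,0,0,0,0.36],[0,-5.2,0,0,0,0,0.36],[0,-5.6,0,0,0,0,0.36],[0,-5.9,0,0,0,0,0.36],[0,-6.2,0,0,0,0,0.36],[0,-6.4,0,0,0,0,0.36],[0,-6.5,0,0,0,0,0.36],[0,-6.6,0,0,0,0,0.36],[0,-6.6,0,0,0,0,0.36]]]}}

```text
time_s: 7.27
ee_pos: [0.526, 0.0971, 0.0627]
eef_rot: [-3.141, 0.0, 0.124]
force: [0.9, -0.4, 2.8]
grip_width: 0.0338
```

```bash
python3 go.py 6 -23 62.5
```

```text
t 7.2667 w 0.03380868831054797 F [ 0.9 -0.4  2.8]
feeder pos mm [  0.8 -22.4  62.7]
world [0.5258962  0.10236116 0.0625    ] shift cm [ 0.06 -0.52  0.02] turn [-0.001  0.     0.001]
```

Creep the last millimetres, watching the force.

Emit:
{"api": "play_rows", "payload": {"steps": [[[0,-0.1,0,0,0,0,0.36],[0,-0.2,0,0,0,0,0.36],[0,-0.3,0,0,0,0,0.36],[0,-0.4,0,0,0,0,0.36],[0,-0.4,0,0,0,0,0.36]]]}}

```text
time_s: 7.68
ee_pos: [0.5255, 0.1005, 0.0628]
eef_rot: [3.141, 0.0, 0.124]
force: [0.7, -7.9, 3.0]
grip_width: 0.0337
```

Emit:
{"api": "play_rows", "payload": {"steps": [[[0,-0.05,0,0,0,0,0.36],[0,-0.1,0,0,0,0,0.36],[0,-0.15,0,0,0,0,0.36],[0,-0.15,0,0,0,0,0.36]]]}}

```text
time_s: 8.02
ee_pos: [0.5255, 0.1006, 0.0628]
eef_rot: [3.138, 0.001, 0.124]
force: [0.5, -14.7, 3.5]
grip_width: 0.0339
```

Run:
```python
from h import *
c=ctrl.camera("side");f=c["frame"];w=ctrl.camera("wrist")
p=[.5038,.0936,1.6931]
im=cv2.resize(f[280:420,290:410],(480,560),interpolation=cv2.INTER_CUBIC)
for P in [(102,19,72),(14,19,82),(102,19,82)]: print(P,(proj(c,F(p,np.array(P)/1e3))[0]-[290,280])*4)
W=cv2.resize(w["frame"][0:330,230:410],(305,560))
cv2.imwrite("pics/m4.png",cv2.convertScaleAbs(np.hstack([im,W]),alpha=1.4))
```

```text
(102, 19, 72) [280.34612003 418.98037766]
(14, 19, 82) [247.44269514 185.00207471]
(102, 19, 82) [281.47559718 399.51101864]
```

View pics/m4.png

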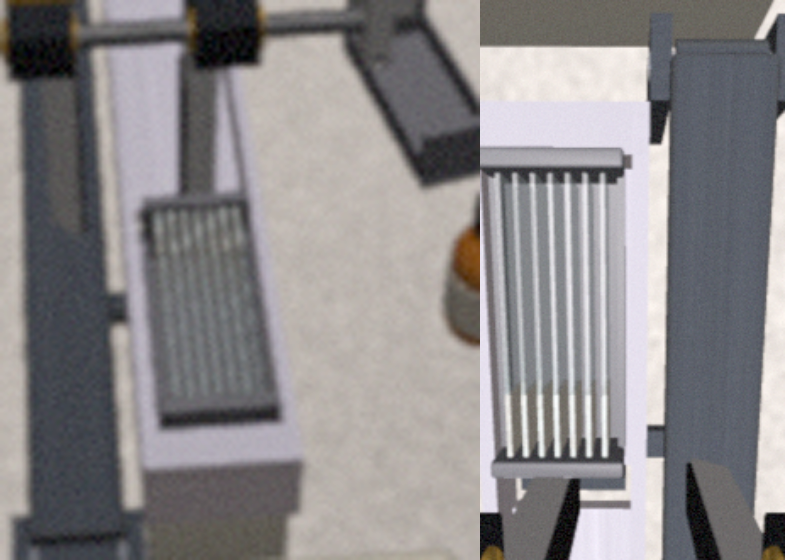

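Emit:
{"api": "play_rows", "payload": {"steps": [[[0,0.2,0,0,0,0,0.36],[0,0.4,0,0,0,0,0.36],[0,0.5,0,0,0,0,0.36],[0,0.5,0,0,0,0,0.36],[0,0.5,-0.4,0,0,0,0.36],[0,0.5,-0.8,0,0,0,0.36],[0,0.5,-1.2,0,0,0,0.36],[0,0.5,-1.6,0,0,0,0.36],[0,0.5,-2.0,0,0,0,0.36],[0,0.5,-2.4,0,0,0,0.36],[0,0.5,-2.8,0,0,0,0.36],[0,0.5,-3.4,0,0,0,0.36],[0,0.5,-4.5,0,0,0,0.36],[0,0.5,-6,0,0,0,0.36],[0,0.5,-8,0,0,0,0.36],[0,0.5,-10,0,0,0,0.36],[0,0.5,-12,0,0,0,0.36],[0,0.5,-14,0,0,0,0.36],[0,0.5,-14,0,0,0,0.36]]]}}

```text
time_s: 9.7
ee_pos: [0.5273, 0.0962, 0.2075]
eef_rot: [3.138, -0.006, 0.124]
force: [-0.4, -0.5, 1.0]
grip_width: 0.0336
```

Run:
```python
from h import *
c=ctrl.camera("side");f=c["frame"];w=ctrl.camera("wrist");s=ctrl.camera("scene")["frame"]
im=cv2.resize(f[220:420,270:430],(448,560),interpolation=cv2.INTER_CUBIC)
W=cv2.resize(w["frame"][0:440,180:440],(331,560))
cv2.imwrite("pics/m5.png",cv2.convertScaleAbs(np.hstack([im,W]),alpha=1.4))
o=ctrl.get_obs();print(o["time_s"],o["force"],o["ee_pos"])
```

```text
9.85 [-0.08084391 -0.0129951   0.15947943] [0.52585564 0.09596064 0.20257091]
```

View pics/m5.png

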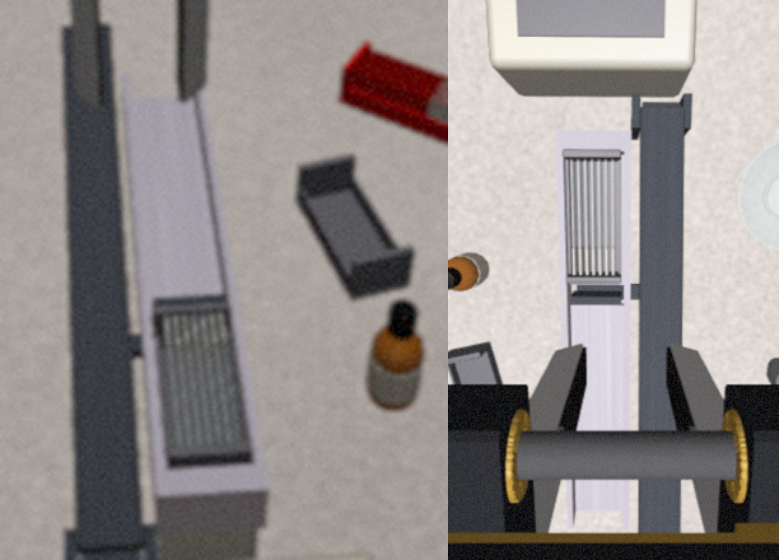

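```bash
python3 -c "
from station import ctrl
print(ctrl.hand_in())"
```

```text
the job is handed in; nothing more can be done
None
```

The rack is home against the end stop, the gate has sprung up shut behind it, and I handed the job in at about 9.9 s of the 40 s.

**What I did:** I located the feeder and rack in the scene and side images and confirmed them in the wrist view. One fingertip pressed the paddle level, which took 2–3 N. The other finger pushed the rack about 135 mm along the chute and over the sunk blade. I then backed off 5 mm and lifted the fingers clear.

**Last checks:**
- **Rack home:** at the end of the push, force rose from 8 to 15 N with no further movement. The images show the rack's front at the end stop.
- **Gate shut:** after I let go, the blade stands up behind the rack and the paddle is back at its original height.
- **Nothing disturbed:** the bystanders in view look unmoved (spare rack, red rack, oil bottle, dish). I did not check the ones outside those crops. The arm is clear at z ≈ 0.20 m with about zero force.

**One small disagreement:** the push stopped about 2 mm short of where I had calculated (x ≈ 4 mm instead of 6 mm). That is within the camera calibration error, and both the force and the images showed the rack home.

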